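# Load a cell into a test fixture and set its contact force with the sunken knob

### The arm

A 6-joint arm with a two-finger parallel gripper is mounted at the origin on the work surface. World frame = base frame: x ahead of the robot, y to its left, z up, the work surface at z = 0. Lengths are in mm, angles in rad, forces in N, time in s.
With the tool pointing down it reaches from about 350 to 875 mm from the base axis. Payload 4.2 kg.
Tool frame: the origin (TCP) lies on the mounting face of the last link; the fingertips stand 173 mm ahead of it and the grasp point (between the pads) lies grip_point_offset ahead of it (grip_point_offset is the distance from the TCP to the grasp point, in mm); z points along the fingers, y is the line along which they close (so a half turn about z gives the same grasp; the last joint's range is limited). The gripper opens to 85 mm and grips with 20 to 120 N. Pads are 22 mm wide; open, the fingers measure 114 mm over their backs; the gripper's body (76 mm by 85 mm) begins 54 mm behind the grasp point. The pads swing forward as they close: fully open they stand 13 mm farther back than shut.
Start: joints at [-0.922, 0.385, 0.008, 0, -1.194, -0.259], TCP at [237.516, -578.088, 404.712] pointing down, gripper open.
Joint ranges: [-3.14, 3.14], [-1.21, 2.06], [-1.07, 1.41], [-3.16, 2.05], [-2.99, -0.16], [-3.1, 3.1]. Speed limits (rad/s): [2.79, 2.79, 3.14, 3.14, 3.14, 3.14].

### API

Orientations are given as a unit quaternion [x, y, z, w].
In Python, from bench import read_state, get_image, job_done, recognise, place_of, grip_point_offset gives the robot as it stands. The module is installed in compiled form; this text tells all that it offers.
- The arm moves only by the tool carry_out, never from a script. Its arguments are lists of equal length, an entry for each row: "slide": the shift along the tool's x, y, z in m, a list of three; "roll": the turn about the tool's z in degrees; "claw": the finger opening in m, from 0 to 0.0854. A call has 1 to 8 rows; each row is the pose to reach, as a shift and turn from the pose commanded when the call began, along the tool's axes at that moment; what a row does not reach only later rows make up. A row lasts 1/8 s, in which the tool goes at most 62.5 mm and 10.7 degrees, less where a joint would pass 70% of its speed; a pose out of reach is approached as far as the arm can. A call with a gripper value outside its range is refused whole. The fingers move at their own pace and stop on an object; the grip force is fixed at half the most. Time passes only in rows, so rows that repeat a pose let the fingers close. It gives the time, the measured TCP pose, the force, the opening and the grip force at its end, in the units of the state.
- read_state(): the state, without advancing time (a new reading comes with each control period).
- get_image(name): name is "side" or "top" or "wrist"; returns a dict with "img" (420x560x3 uint8, red, green, blue), "z_map" (420x560 float32, mm along the optical axis (not along the pixel's ray), 0 where there is no reading), "mtx" (3x3 intrinsics, pixels), "k1" (the pictures are not rectified: a ray, as slopes to the right and down, at radius r is drawn at 1 + k1 r^2 times it, then the intrinsics apply), "world_from_camera" (4x4, takes a point from camera to world coordinates); the wrist camera has in their place "T_tool_cam" (4x4, takes a point from camera to tool coordinates, whose origin is the TCP and whose axes are the flange's). Camera axes: x right, y up, looking along -z (the intrinsics and any distortion apply to the point x, -y, -z); pixel columns grow to the right and rows downward; lengths in mm; the calibration is good to about 2 mm. A picture is of the moment at which its call begins: read the wrist's pose just before it.
- job_done(): hands the job in; it is judged then, once.
Trained networks look in a picture, given as the dict that the camera call returned (one of the last four; its "shot" number tells which), for a name from the list of things; names that differ only in an ending like _2 or _b are one class to them, and where a whole thing is asked for, a point or a joint stands for the part that bears it (a point fixed in the world has none). Each returns a list of dicts, best first, with "conf" (0 to 1); they miss things now and then, are a little off and sometimes report something else, mostly with a low value. They report only what shows in the picture. A call takes as long as a camera call. They do not tell look-alikes from the thing itself.
- recognise(picture, thing): "at" ([column, row] in pixels, amid what is visible of it).
- place_of(picture, thing): "at" ([column, row] in pixels: a listed point, or the origin of a listed thing).
The state is a dict: "clock": time; "joints": joint angles; "joint_vel": joint speeds; "joint_efforts": joint torques, N m; "position": TCP position; "ee_rot": TCP orientation; "contact_force": force on the tool from outside, world axes, zero at the start; "wrist_torque": the same for the moment, N m; "gripper_width": finger opening in mm; "grasp_force": force on a finger pad.
Only numpy, scipy, OpenCV 4.12 (cv2) and the standard library are available. Lean on these libraries where they do the work, as an engineer would, in place of code of your own. Each camera call takes 0.05 s, during which the arm holds its last target. There are 200 camera calls.

### The job

Stand the blue cell in the nest of the grey test fixture, between the two white rails and between the brass contact nose and the backstop, and let go of it. Then turn the orange knob down in its well clockwise until the sprung nose presses the cell against the backstop with about 10 newtons (6 to 14 is good, and never more than 20), and let go of the knob. Do not lean hard on the well's walls or floor, and leave the yellow cell, the tape roll and the screwdriver where they are.

Things in the scene. Friction and masses are not known exactly. Their poses are not given: they have to be found in the camera images.
- fixture: grey test fixture fixed to the bench, 150 (x) by 290 (y) mm, top panel 60 mm above the bench. Origin on the bench; it spans y -175 to +115 mm. Along +y, on its centre line x = 0: the knob's well (centre y = -125), the ram housing (50 mm square, 36 mm tall above the panel, y -52 to -2), the ram with its nose, the nest, the backstop (50 wide, 36 tall). The ram pushes along +y.
- nest (a point): middle of the nest, on the panel (its floor), 34 mm along +y from the fixture's origin; axes as the fixture. White rails 6 mm high, 8 mm wide run along y at both sides, 28 mm apart inside. The backstop's firm face lies 28 to 38 mm along +y from here (set at random, not measured: find it by feel or sight). A cell set down 3 mm ahead of the nose has room; the nose then slides it to the backstop.
- well: block of the fixture with the round well, 72 mm across and 38 mm deep from the panel's top (its floor 22 mm above the bench), yellow ring round the mouth. Origin: on the bench under the well's centre. At its centre stands the knob. Fingers opened wide do not fit in.
- knob_grip (a point): on the knob's axis, 46 mm above the bench (14 mm below the panel), at the height to grip. The knob is an orange upright bar 36 mm long (this point's x axis), 16 mm thick (its y axis) from 29 to 57 mm above the bench, on a black disc 38 mm across; a white mark near the -x end. Its z points up.
- knob (a joint): knob angle, rad, 0 to 4.5, growing clockwise seen from above. A rad advances the ram 8 mm to the backstop. Starts at 0 to 0.5, stays where left. Drag of about 0.15 N m holds it (either way, at rest); each newton on the nose adds 0.008 N m against clockwise turning: a rise of the moment on the tool about the knob's axis over that of free turning (compare readings taken alike).
- ram: steel ram 14 mm thick that leaves the housing along the fixture's +y, 22 mm above the panel. Origin on its axis, 5 mm ahead (+y) of its end; at knob 0 it lies 34 mm on the -y side of the nest's middle. On a red pin it carries the brass nose (20 mm disc); its front face, free, stands 12 mm ahead of this origin. Sprung: pushed back (up to 5 mm) it resists with 5 N per mm, from zero.
- cell: blue cell, an upright block 24 (x) by 40 (y) by 50 (z) mm, 0.12 kg, steel plates on both y ends; either way round is right. Origin at the centre of its underside.
- cell_center (a point): centre of the blue cell, 25 mm above its underside; axes as the cell.
- spare: yellow cell of the same size, to be left alone. It and the blue one may have changed places.
- tape: copper-coloured tape roll, 76 mm across, 22 mm high, to be left alone; origin under its centre.
- driver: screwdriver lying on the bench, to be left alone.
Not all that is in view belongs to the job. Of the things that look like the cell, take the one that is farthest to the robot's right at the start.

How it is judged (in metres and radians):
On the way, in this order (a step that is already met when the one before it is completed fails the run):
1. the blue cell stands in the nest, between rails, nose and backstop, and is let go (x of cell_center in the frame of nest between -0.006 and 0.006 m and y of cell_center in the frame of nest between -0.006 and 0.022 m and z of cell_center in the frame of nest below 0.028 m and angle between cell's own z axis and vertical below 0.1 rad and contact force between the fingers and cell below 0.1 N), for 0.2 s.
2. the nose presses the cell with 6 to 14 N (contact force between ram and cell between 6 and 14 N and contact force between the fingers and cell below 0.1 N), for 0.2 s.
At the end, for the whole second after the job is handed in: The blue cell stands upright (within 0.1 rad) and at rest on the nest's floor between the rails (within 6 mm of the centre line), clamped between nose and backstop with the nose pressing it with 6 to 14 N (contact force between ram and cell between 6 and 14 N and x of cell_center in the frame of nest between -0.006 and 0.006 m and y of cell_center in the frame of nest between -0.006 and 0.022 m and z of cell_center in the frame of nest below 0.028 m and angle between cell's own z axis and vertical below 0.1 rad and linear speed of cell below 0.01 m/s); the robot touches nothing.
It fails at once if the nose presses the cell with more than 20 N (contact force between ram and cell above 20 N).
It fails at once if the fingers press on the well's walls or floor with more than 20 N (contact force between the fingers and well above 20 N).
It fails at once if the yellow cell is moved more than 15 mm (distance of spare from where it was at the start of the episode above 0.015 m).
It fails at once if the tape roll is moved more than 15 mm (distance of tape from where it was at the start of the episode above 0.015 m).
It fails at once if the screwdriver is moved more than 20 mm (distance of driver from where it was at the start of the episode above 0.02 m).
It also fails if it takes over 72 s, if anything falls off the work surface, if the arm or the gripper's body presses on something with over 40 N, if the wrist force passes 120 N, or if a joint passes its speed limit or range.

## Working session

There is one attempt and no reset: what is moved stays moved. The work goes in short steps, Python scripts to look and compute and a tool call to move; the robot and the scene stay as the last step left them, time stands still between calls to the robot, and variables do not carry over. Pictures are saved under pics/ and viewed, at most 10 in all, crops included, and the job is handed in when it is done.

Besides the shell and the picture viewer there is one more tool, called after "Emit:" as name(argument=value, ...), one argument or row to a line, values as JSON. carry_out: Moves the arm, as the interface text tells. Its arguments: {"type":"object","properties":{"slide":{"type":"array"},"roll":{"type":"array"},"claw":{"type":"array"}},"required":["slide","roll","claw"]}

```bash
mkdir -p pics; cat > h.py <<'E'
import numpy as np, cv2
from scipy.spatial.transform import Rotation as R
from bench import *
def pose():
    s=read_state(); T=np.eye(4); T[:3,:3]=R.from_quat(s["ee_rot"]).as_matrix(); T[:3,3]=s["position"]; return T
def shot(n):
    T=pose(); p=get_image(n)
    p["W"]=T@np.array(p["T_tool_cam"]) if n=="wrist" else np.array(p["world_from_camera"]); return p
def ray(p,uv):
    K=np.array(p["mtx"]); d=np.array([(uv[0]-K[0,2])/K[0,0],(uv[1]-K[1,2])/K[1,1]]); s=d.copy()
    for _ in range(20): s=d/(1+p["k1"]*(s@s))
    return np.array([s[0],-s[1],-1.])
def at_z(p,uv,z):
    d=p["W"][:3,:3]@ray(p,uv); o=p["W"][:3,3]; return o+d*(z-o[2])/d[2]
def at_depth(p,uv):
    c,r=int(round(uv[0])),int(round(uv[1])); w=p["z_map"][max(r-2,0):r+3,max(c-2,0):c+3]; w=w[w>0]
    if not len(w): return None
    return p["W"][:3,:3]@(ray(p,uv)*np.median(w))+p["W"][:3,3]
def save(p,n): cv2.imwrite("pics/"+n+".png",p["img"][:,:,::-1])
E
cat > a.py <<'E'
from h import *
np.set_printoptions(precision=1,suppress=True)
print(grip_point_offset, read_state())
for n in("top","side"):
    p=shot(n); save(p,n); print(n,p["W"][:3,3],p["k1"])
    for t,z in(("fixture",0),("nest",60),("well",0),("knob_grip",46),("cell",0),("cell_center",25),("spare",0),("tape",0),("driver",0),("ram",82)):
        for d in place_of(p,t)[:3]: print(t,round(d["conf"],2),np.array(d["at"]),at_z(p,d["at"],z)[:2])
E
python3 a.py
```

```text
154.70000000000002 {'clock': 0.0, 'joints': array([-0.9,  0.4,  0. , -0. , -1.2, -0.3]), 'joint_vel': array([ 0.,  0.,  0., -0.,  0.,  0.]), 'joint_efforts': array([ -0. , -39.2,  18.8,   4.2,  -0. ,  -0. ]), 'position': array([ 237.4, -577.9,  403.6]), 'ee_rot': array([-0.2,  1. ,  0. , -0. ]), 'contact_force': array([-1.5, -0.2,  0.2]), 'wrist_torque': array([ 0.1, -0. ,  0. ]), 'grasp_force': 0.0, 'gripper_width': 85.13446747334346}
top [410.5  16.2 889.4] -0.08092148725818575
fixture 0.46 [436.6 233.5] [ 459.8 -310.1]
nest 0.91 [229.  167.7] [588.1 125. ]
well 0.73 [308.  162.8] [611.6 -36.8]
knob_grip 0.62 [308.8 158.4] [610.4 -35.7]
cell 0.86 [401.8 189.9] [ 553.3 -237.6]
cell 0.85 [430.1 159.1] [ 621.  -301.8]
cell 0.68 [395.8 141.2] [ 660.2 -227.8]
cell_center 0.75 [400.5 138.5] [ 659.1 -231.2]
cell_center 0.57 [401.3 187.7] [ 553.9 -229.5]
cell_center 0.56 [438.1 160. ] [ 613.3 -309.9]
spare 0.84 [432.4 233.8] [ 459.2 -301. ]
tape 0.72 [131.8 212.7] [503.5 341.3]
tape 0.16 [244.2 162.8] [611.6 100.3]
driver 0.63 [218.3 288.5] [344.2 151.9]
ram 0.57 [242.7 162.1] [594.5  95.5]
side [-81.2 573.5 773.3] -0.07709999830290447
fixture 0.62 [237.1 223.1] [595.7  91.5]
nest 0.96 [223.4 212.3] [586.3 129.7]
well 0.76 [273.6 193. ] [618.4 -31.6]
knob_grip 0.74 [276.7 178.9] [608.3 -32.4]
cell 0.92 [354.7 170.1] [ 552.9 -230.8]
cell 0.91 [320.3 152.4] [ 658.5 -221.1]
cell 0.64 [358.2 146.2] [ 613.5 -311. ]
cell_center 0.83 [358.6 166.3] [ 536.1 -222.3]
cell_center 0.71 [326.  142.1] [ 655.8 -236.6]
cell_center 0.52 [356.5 140.7] [ 609.7 -297. ]
spare 0.88 [406.4 171. ] [ 468.2 -319.9]
tape 0.62 [156.9 313.5] [505.8 347.6]
driver 0.82 [296.2 312.5] [340.6 159.1]
ram 0.47 [236.4 197.1] [584.5  96.3]
```

View pics/top.png

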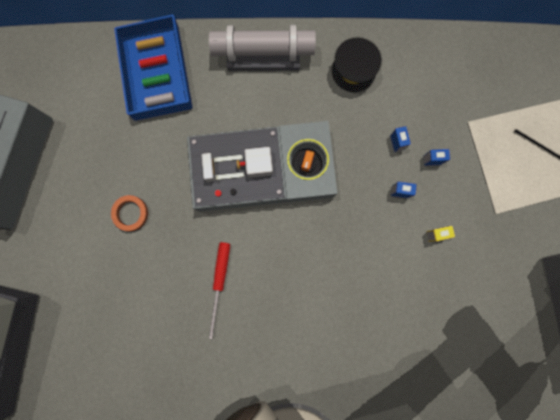

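View pics/side.png

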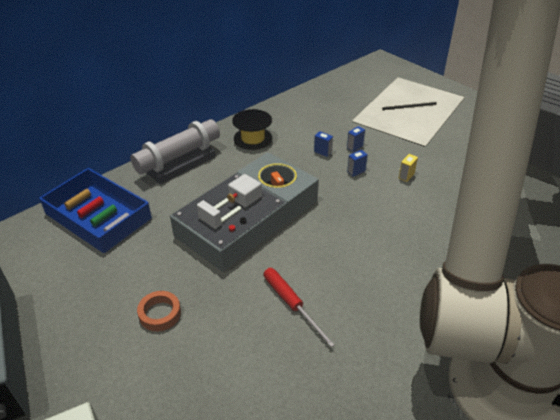

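Three blue cells show at top-view pixels (402,138), (438,157) and (404,189). The rightmost (most negative y) is (438,157), at about (615,-305). Yellow is at (443,234). The fixture has its well at (308,159) and its nest at (229,168). Next I'll bring the wrist camera over the cell.

```bash
cat >> h.py <<'E'
np.set_printoptions(precision=3,suppress=True)
def plan(xyz,ydir=None):
    """shift in tool axes (m) to TCP target, and roll (deg) to bring tool y along ydir (mod 180)"""
    T=pose(); d=T[:3,:3].T@(np.array(xyz,float)-T[:3,3])/1000; r=None
    if ydir is not None:
        v=T[:3,:3].T@np.array([ydir[0],ydir[1],0.]); r=np.degrees(np.arctan2(-v[0],v[1])); r=(r+90)%180-90
    print("slide",d,"roll",r); return d,r
E
python3 - <<'E'
from h import *
p=shot("wrist"); print(p["T_tool_cam"],p["mtx"],p["k1"]); print(pose())
plan([600,-290,330])
E
```

```text
[[-0.     0.963  0.271 69.607]
 [ 1.    -0.     0.001 -1.751]
 [ 0.001  0.271 -0.963 30.966]
 [ 0.     0.     0.     1.   ]] [[308.666   0.    283.   ]
 [  0.    308.666 208.946]
 [  0.      0.      1.   ]] -0.03108941862930426
[[  -0.925   -0.38     0.     237.513]
 [  -0.38     0.925   -0.    -578.076]
 [   0.      -0.      -1.     404.738]
 [   0.       0.       0.       1.   ]]
slide [-0.445  0.129  0.075] roll None
```

Emit:
carry_out(
  slide=[
    [-0.056,0.016,0.01],
    [-0.112,0.032,0.02],
    [-0.168,0.049,0.03],
    [-0.224,0.065,0.04],
    [-0.28,0.081,0.05],
    [-0.335,0.097,0.06],
    [-0.39,0.113,0.07],
    [-0.445,0.129,0.075],
  ],
  roll=[0,0,0,0,0,0,0,0],
  claw=[0.085,0.085,0.085,0.085,0.06,0.06,0.06,0.06],
)

```text
clock: 2.15
position: [601.4, -288.3, 329.1]
ee_rot: [-0.194, 0.981, 0.0, -0.0]
contact_force: [0.4, -0.3, 1.0]
gripper_width: 60.2
grasp_force: 0.0
```

```bash
cat > b.py <<'E'
from h import *
print(pose())
p=shot("wrist"); save(p,"w1")
for t,z in(("cell",0),("cell_center",25)):
    for d in place_of(p,t): print(t,round(d["conf"],2),np.array(d["at"]),at_z(p,d["at"],z)[:2],at_depth(p,d["at"]))
# blue top faces by colour+depth
h,w=p["img"].shape[:2]; hsv=cv2.cvtColor(p["img"],cv2.COLOR_RGB2HSV)
V,U=np.mgrid[0:h,0:w]; P=np.array([[0,0,0.]]*0)
K=p["mtx"]; dx=(U-K[0,2])/K[0,0]; dy=(V-K[1,2])/K[1,1]; sx,sy=dx,dy
for _ in range(10): f=1+p["k1"]*(sx*sx+sy*sy); sx,sy=dx/f,dy/f
Z=p["z_map"]; P=np.stack([sx*Z,-sy*Z,-Z],-1)@p["W"][:3,:3].T+p["W"][:3,3]
m=((abs(P[...,2]-50)<6)&(Z>0)).astype(np.uint8)
n,l,st,c=cv2.connectedComponentsWithStats(m)
for i in range(1,n):
    if st[i,4]>150:
        q=P[l==i]; print(st[i],q.mean(0),cv2.minAreaRect(q[:,:2].astype(np.float32)),hsv[l==i].mean(0))
E
python3 b.py
```

```text
[[  -0.925   -0.38    -0.001  601.395]
 [  -0.38     0.925    0.    -288.266]
 [   0.001    0.      -1.     329.134]
 [   0.       0.       0.       1.   ]]
cell 0.94 [260.4 202.2] [ 617.137 -308.137] [ 606.175 -309.269   41.132]
cell 0.88 [310.4 260.4] [ 656.137 -236.517] [ 640.199 -247.256   40.117]
cell 0.76 [358.1 165.4] [ 546.936 -234.065] [ 545.378 -247.877   50.06 ]
cell_center 0.83 [319.1 271.8] [ 654.108 -230.441] [ 643.74  -238.089   49.325]
cell_center 0.7 [361.7 173.6] [ 551.519 -234.766] [ 550.243 -242.272   50.136]
cell_center 0.58 [258.5 203.6] [ 612.368 -309.955] [ 606.026 -310.498   48.193]
[ 302    0   60   45 2030] [ 458.369 -310.901   49.607] ((457.4065856933594, -310.9074401855469), (24.41386604309082, 40.69447326660156), 11.344188690185547) [ 28.894 142.273 235.151]
[ 341  150   56   48 1417] [ 548.307 -237.312   49.652] ((548.541259765625, -236.36798095703125), (40.54588317871094, 23.457157135009766), 82.3235092163086) [ 97.5   152.783  96.601]
[ 230  196   51   41 1313] [ 616.991 -309.167   49.45 ] ((617.6578979492188, -308.5579528808594), (24.016691207885742, 40.68953323364258), 2.6261188983917236) [ 97.851 149.925 184.457]
[ 475  222   85   91 1077] [575.924 -88.336  49.932] ((571.4409790039062, -86.44793701171875), (37.48992919921875, 95.64769744873047), 71.42826843261719) [83.052 11.149 62.82 ]
[ 302  262   34   45 1121] [ 655.199 -234.189   49.278] ((656.5552368164062, -233.27818298339844), (40.55242156982422, 24.277809143066406), 12.872367858886719) [ 97.839 149.245 191.211]
[508 290  38  35 496] [602.962 -43.272  50.468] ((603.5348510742188, -41.709041595458984), (7.161136627197266, 36.51414489746094), 75.30445861816406) [ 11.768 206.476 118.28 ]
[516 313  44  35 504] [623.322  -7.306  49.498] ((621.41455078125, -8.080142974853516), (10.92673110961914, 46.66633987426758), 59.90514373779297) [83.728 12.236 58.171]
```

View pics/w1.png

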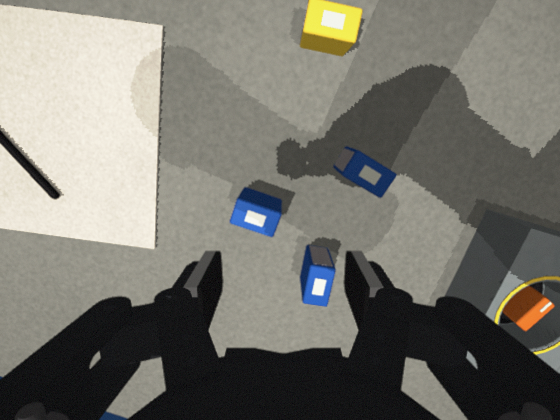

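The wrist view shows the target cell at (255,212), with its top face centred at (617.6,-308.6) and its thin direction along about 2.6°. The other blue cells (368,172) and (318,280) are clear of it.

```bash
python3 - <<'E'
from h import *
plan([617.5,-308.6,260],(np.cos(.046),np.sin(.046))); print(read_state()["joints"])
E
```

```text
slide [-0.006 -0.025  0.069] roll -70.07613471323424
[-0.204  0.512  0.017 -0.    -1.077 -0.973]
```

Emit:
carry_out(
  slide=[
    [-0.001,-0.004,0.0],
    [-0.002,-0.008,0.01],
    [-0.003,-0.012,0.02],
    [-0.004,-0.016,0.03],
    [-0.005,-0.02,0.04],
    [-0.006,-0.025,0.05],
    [-0.006,-0.025,0.06],
    [-0.006,-0.025,0.069],
  ],
  roll=[-10,-20,-30,-40,-50,-60,-70,-70],
  claw=[0.06,0.06,0.06,0.06,0.06,0.06,0.06,0.06],
)

```text
clock: 3.3
position: [614.3, -311.4, 260.5]
ee_rot: [0.72, -0.694, -0.0, 0.0]
contact_force: [0.6, -0.4, 0.0]
gripper_width: 59.8
grasp_force: 0.0
```

```bash
sed -i 's/"w1"/"w2"/' b.py; python3 b.py | grep -v place; python3 - <<'E'
from h import *
plan([617.5,-308.6,188],(np.cos(.046),np.sin(.046))); print(read_state()["joints"])
E
```

```text
[[   0.037   -0.999   -0.     614.341]
 [  -0.999   -0.037    0.    -311.442]
 [  -0.       0.      -1.     260.536]
 [   0.       0.       0.       1.   ]]
cell 0.89 [230.1 301.6] [ 655.984 -234.491] [ 652.947 -245.936   17.798]
cell 0.77 [279.2 220. ] [ 616.874 -308.563] [ 616.86  -324.501   49.748]
cell 0.66 [355.2 304.4] [ 549.721 -235.619] [ 584.071 -310.625  117.541]
cell_center 0.68 [224.1 319.4] [ 656.535 -234.713] [ 653.667 -245.353   39.766]
cell_center 0.56 [276.6 229.3] [ 618.457 -309.662] [ 618.257 -318.479   49.897]
cell_center 0.56 [362.  323.5] [ 549.957 -234.847] [ 593.745 -331.302  158.988]
[ 257  210   38   62 2283] [ 618.498 -310.778   49.42 ] ((618.6831665039062, -309.4158935546875), (23.407634735107422, 40.56712341308594), 2.7066707611083984) [ 96.519 154.273 140.772]
[ 501  215   45   63 2397] [ 459.891 -312.521   49.211] ((457.8660583496094, -311.23675537109375), (25.235549926757812, 40.723182678222656), 10.822070121765137) [ 27.386 148.766 226.088]
[209 320  41  37 958] [ 649.177 -238.67    48.941] ((648.505615234375, -235.7425994873047), (23.88959312438965, 24.13185691833496), 16.17290496826172) [ 94.958 152.468 160.12 ]
slide [-0.002 -0.003  0.072] roll -0.465837317889509
[-0.234  0.608  0.005  0.    -0.968  0.272]
```

Emit:
carry_out(
  slide=[
    [-0.002,-0.004,0.03],
    [-0.002,-0.004,0.06],
    [-0.002,-0.004,0.073],
    [-0.002,-0.004,0.073],
    [-0.002,-0.004,0.073],
    [-0.002,-0.004,0.073],
    [-0.002,-0.004,0.073],
  ],
  roll=[-0.5,-0.5,-0.5,-0.5,-0.5,-0.5,-0.5],
  claw=[0.06,0.06,0.06,0.06,0.015,0.015,0.015],
)

```text
clock: 4.32
position: [619.6, -308.5, 189.4]
ee_rot: [0.724, -0.689, 0.001, -0.001]
contact_force: [-0.2, -0.5, 2.3]
gripper_width: 22.9
grasp_force: 59.3
```

Emit:
carry_out(
  slide=[
    [0,0,-0.05],
    [0,0,-0.1],
    [-0.03,0,-0.145],
    [-0.085,0.003,-0.15],
    [-0.14,0.006,-0.15],
    [-0.195,0.01,-0.15],
    [-0.25,0.014,-0.15],
    [-0.305,0.018,-0.15],
  ],
  roll=[0,0,0,0,0,0,0,0],
  claw=[0.015,0.015,0.015,0.015,0.015,0.015,0.015,0.015],
)

```text
clock: 5.32
position: [585.3, -3.0, 337.8]
ee_rot: [0.724, -0.69, -0.0, -0.0]
contact_force: [1.5, -0.5, -0.6]
gripper_width: 23.3
grasp_force: 59.0
```

Emit:
carry_out(
  slide=[
    [-0.055,0,0],
    [-0.11,0,0],
    [-0.16,0,0],
    [-0.174,0,0],
    [-0.174,0,0],
  ],
  roll=[-2,-3,-4,-5,-5],
  claw=[0.015,0.015,0.015,0.015,0.015],
)

```text
clock: 5.95
position: [577.1, 169.7, 337.5]
ee_rot: [0.754, -0.657, -0.0, 0.0]
contact_force: [-0.1, -1.6, -1.7]
gripper_width: 23.6
grasp_force: 59.0
```

```bash
cat > c.py <<'E'
from h import *
import sys
def cloud(p):
    h,w=p["z_map"].shape; V,U=np.mgrid[0:h,0:w]; K=p["mtx"]
    s=cv2.undistortPoints(np.stack([U,V],-1).reshape(-1,1,2).astype(np.float64),np.eye(3),np.zeros(4)).reshape(h,w,2)
    dx=(U-K[0,2])/K[0,0]; dy=(V-K[1,2])/K[1,1]; sx,sy=dx,dy
    for _ in range(10): f=1+p["k1"]*(sx*sx+sy*sy); sx,sy=dx/f,dy/f
    Z=p["z_map"]; return np.stack([sx*Z,-sy*Z,-Z],-1)@p["W"][:3,:3].T+p["W"][:3,3]
if __name__=="__main__":
    print(pose(),read_state()["gripper_width"])
    p=shot("wrist"); save(p,sys.argv[1]); P=cloud(p); np.savez("last.npz",P=P,img=p["img"],W=p["W"],Z=p["z_map"])
    for t,z in(("nest",60),("ram",82),("well",0),("knob_grip",46),("fixture",0)):
        for d in place_of(p,t)[:2]: print(t,round(d["conf"],2),np.array(d["at"]),at_z(p,d["at"],z)[:2])
    hsv=cv2.cvtColor(p["img"],cv2.COLOR_RGB2HSV)
    for z in(96,66,60):
        m=((abs(P[...,2]-z)<2.8)&(p["z_map"]>0)).astype(np.uint8)
        n,l,st,c=cv2.connectedComponentsWithStats(m)
        for i in range(1,n):
            if st[i,4]>200:
                q=P[l==i]; print(z,st[i],q.mean(0),cv2.minAreaRect(q[:,:2].astype(np.float32)),hsv[l==i].mean(0))
E
python3 c.py w3
```

```text
[[  0.138  -0.99   -0.001 577.142]
 [ -0.99   -0.138  -0.    169.717]
 [  0.      0.001  -1.    337.51 ]
 [  0.      0.      0.      1.   ]] 23.61827587327699
ram 0.76 [275.7 112.1] [592.198  93.414]
knob_grip 0.55 [283.9 253. ] [569.521 213.437]
fixture 0.59 [278.  112.8] [592.031  91.471]
96 [ 239   16   80   87 6484] [594.977  61.467  95.765] ((594.782958984375, 61.923336029052734), (49.390785217285156, 49.93055725097656), 5.898684501647949) [ 22.498   2.088 247.789]
96 [ 240  196   69   27 1606] [584.704 159.192  95.591] ((584.3194580078125, 159.92312622070312), (48.91587829589844, 18.347951889038086), 6.094717502593994) [ 12.405   5.9   229.817]
66 [249 114  11  73 728] [605.813 123.345  65.761] ((605.715087890625, 123.96826171875), (7.546511173248291, 55.15378952026367), 5.863036632537842) [ 29.124   8.177 242.973]
66 [293 116  13  72 749] [571.062 119.366  65.764] ((570.9209594726562, 120.22689819335938), (8.04965591430664, 54.66691207885742), 6.057895660400391) [ 29.355  10.956 242.501]
60 [  176     0   211   248 33985] [591.194 100.108  60.488] ((589.8772583007812, 107.58124542236328), (150.58425903320312, 189.9702606201172), 6.057504653930664) [122.382  11.221 119.004]
```

View pics/w3.png

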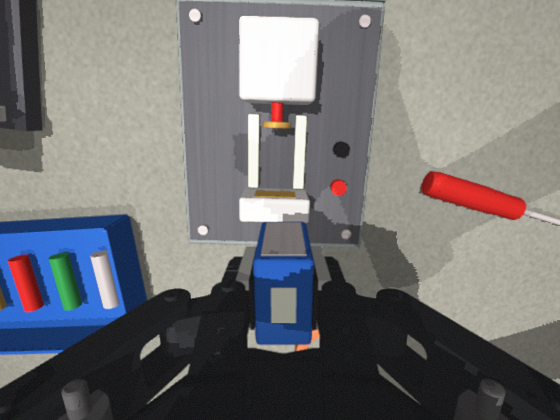

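The fixture's yaw is 6.0°, and both the rails and the housing put the nest at (588.4,122.4). In the image the nose disc is at (277,125) and the backstop face at (275,193). The cell is held at (283,260).

```bash
python3 - <<'E'
from h import *
d=np.load("last.npz"); P,img,Z=d["P"],d["img"],d["Z"]
a=np.radians(6.0); X=np.array([np.cos(a),np.sin(a)]); Y=np.array([-X[1],X[0]]); N=np.array([588.4,122.4])
fx=(P[...,:2]-N)@X; fy=(P[...,:2]-N)@Y; z=P[...,2]
m=(abs(fx)<12)&(fy>-40)&(fy<50)&(z>64)&(z<100)&(Z>0)
h,e=np.histogram(fy[m],np.arange(-40,50,2)); 
for i in range(len(h)):
    k=m&(fy>=e[i])&(fy<e[i+1])
    if h[i]: print(e[i],h[i],"z",z[k].min().round(),z[k].max().round(),img[k].mean(0).round())
# held cell top, in tool frame
T=pose(); q=(P-T[:3,3])@T[:3,:3]
b=(cv2.cvtColor(img,cv2.COLOR_RGB2HSV)[...,0]>-1)&(abs(q[...,0])<45)&(abs(q[...,1])<15)&(q[...,2]>125)&(q[...,2]<195)&(Z>0)
h,e=np.histogram(q[b][:,2],np.arange(125,196,3)); print(list(zip(e,h)))
t=b&(q[...,2]<145); print("top",q[t].mean(0),np.percentile(q[t],[2,50,98],axis=0),cv2.minAreaRect(q[t][:,:2].astype(np.float32)))
f=b&(q[...,2]>150); print("face",np.percentile(q[f],[2,50,98],axis=0))
k,r=np.polyfit(q[f][:,2],q[f][:,0],1); print("tilt",k)
E
```

```text
-40 120 z 94.0 98.0 [251. 249. 249.]
-38 137 z 64.0 98.0 [193. 189. 186.]
-36 98 z 64.0 94.0 [137.  86.  84.]
-34 34 z 83.0 87.0 [217.  50.  46.]
-32 34 z 82.0 88.0 [218.  51.  46.]
-30 32 z 83.0 87.0 [218.  51.  47.]
-28 33 z 83.0 87.0 [216.  50.  47.]
-26 32 z 83.0 87.0 [211.  48.  44.]
-24 49 z 83.0 91.0 [204. 114.  65.]
-22 86 z 82.0 93.0 [205. 164.  82.]
-20 56 z 82.0 93.0 [170. 136.  78.]
26 1 z 86.0 86.0 [122.  96.  51.]
28 349 z 64.0 96.0 [143. 123.  92.]
30 94 z 94.0 97.0 [245. 242. 241.]
32 98 z 94.0 97.0 [247. 244. 243.]
34 88 z 94.0 97.0 [245. 242. 240.]
36 93 z 94.0 97.0 [247. 245. 243.]
38 92 z 94.0 97.0 [246. 244. 242.]
40 88 z 94.0 97.0 [229. 227. 226.]
42 94 z 94.0 97.0 [224. 222. 221.]
44 71 z 94.0 97.0 [230. 229. 228.]
46 3 z 94.0 94.0 [232. 228. 229.]
[(np.int64(125), np.int64(149)), (np.int64(128), np.int64(145)), (np.int64(131), np.int64(104)), (np.int64(134), np.int64(540)), (np.int64(137), np.int64(3029)), (np.int64(140), np.int64(2311)), (np.int64(143), np.int64(253)), (np.int64(146), np.int64(217)), (np.int64(149), np.int64(178)), (np.int64(152), np.int64(175)), (np.int64(155), np.int64(158)), (np.int64(158), np.int64(154)), (np.int64(161), np.int64(139)), (np.int64(164), np.int64(141)), (np.int64(167), np.int64(117)), (np.int64(170), np.int64(96)), (np.int64(173), np.int64(97)), (np.int64(176), np.int64(93)), (np.int64(179), np.int64(75)), (np.int64(182), np.int64(83)), (np.int64(185), np.int64(53)), (np.int64(188), np.int64(2)), (np.int64(191), np.int64(0))]
top [  1.311   0.491 139.049] [[-19.669 -13.256 127.858]
 [  2.216   0.602 139.775]
 [ 18.396  13.974 143.52 ]] ((-1.1416282653808594, 0.5363273620605469), (29.95508575439453, 40.89253234863281), 87.66255950927734)
face [[ 11.062 -14.273 150.544]
 [ 18.516   0.144 164.139]
 [ 19.029  14.208 186.593]]
tilt 0.0467510842117164
```

```bash
cat > d.py <<'E'
from h import *
a=np.radians(6.0); X=np.array([np.cos(a),np.sin(a)]); Y=np.array([-X[1],X[0]]); N=np.array([588.4,122.4])
if __name__=="__main__":
    t=N+3.9*Y+0.5*X; T=pose(); print(T[:3,3],t); plan([*t,300],X); print("err fix",(T[:2,3]-t)@X,(T[:2,3]-t)@Y, read_state()["contact_force"])
E
python3 d.py
```

```text
[577.549 167.876 337.769] [588.49  126.331]
slide [ 0.043 -0.005  0.038] roll 1.7235645367410939
err fix -6.53773917815186 42.46063448591195 [-0.643 -0.522 -0.897]
```

Emit:
carry_out(
  slide=[
    [0.02,-0.003,0],
    [0.043,-0.005,0.015],
    [0.043,-0.005,0.035],
    [0.043,-0.005,0.038],
    [0.043,-0.005,0.038],
    [0.043,-0.005,0.038],
  ],
  roll=[1,1.7,1.7,1.7,1.7,1.7],
  claw=[0.015,0.015,0.015,0.015,0.015,0.015],
)

```text
clock: 7.0
position: [588.6, 127.3, 300.7]
ee_rot: [0.744, -0.668, 0.0, -0.001]
contact_force: [0.4, -0.6, -0.8]
gripper_width: 23.3
grasp_force: 59.0
```

```bash
python3 d.py
```

```text
[588.555 127.344 300.698] [588.49  126.331]
slide [0.001 0.    0.001] roll 0.148906654807746
err fix 0.17080249234667494 1.0005430343370283 [ 0.362 -0.592 -0.824]
```

Emit:
carry_out(
  slide=[
    [0.001,0,0.012],
    [0.001,0,0.024],
    [0.001,0,0.034],
    [0.001,0,0.042],
    [0.001,0,0.046],
    [0.001,0,0.048],
    [0.001,0,0.048],
  ],
  roll=[0,0,0,0,0,0,0],
  claw=[0.015,0.015,0.015,0.015,0.015,0.015,0.015],
)

```text
clock: 7.88
position: [588.4, 126.3, 251.8]
ee_rot: [0.744, -0.668, 0.0, -0.0]
contact_force: [-1.1, -0.3, -0.9]
gripper_width: 23.2
grasp_force: 59.0
```

```bash
python3 d.py; python3 - <<'E'
from h import *
p=shot("side"); cv2.imwrite("pics/s2.png",cv2.resize(p["img"][130:270,130:330,::-1],None,fx=4,fy=4,interpolation=cv2.INTER_CUBIC))
E
```

```text
[588.419 126.297 251.823] [588.49  126.331]
slide [-0.    -0.    -0.048] roll 0.13714047236931037
err fix -0.07383843283820384 -0.02629822906498849 [-1.053 -0.336 -0.877]
```

View pics/s2.png

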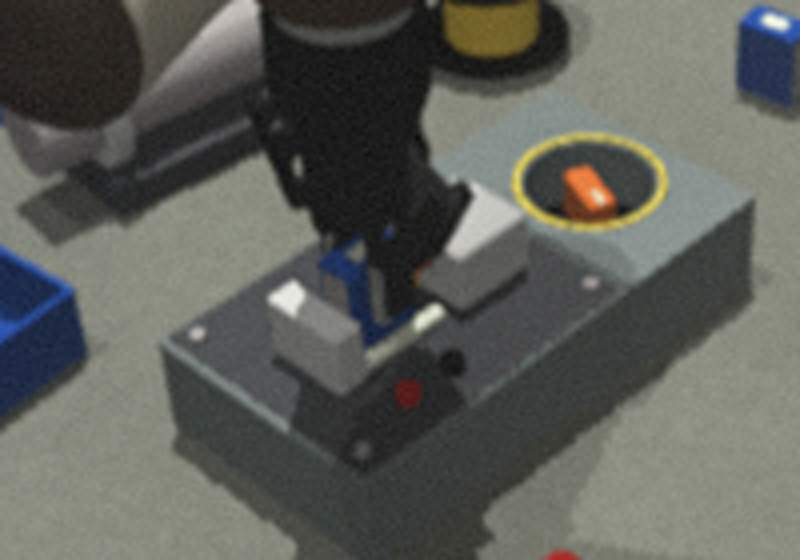

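The cell sits between the backstop (315,330) and the housing (470,260), just above the rails, and no contact force shows. I'll lower the last 2 to 3 mm until there is light contact.

Emit:
carry_out(
  slide=[
    [0,0,0.001],
    [0,0,0.002],
    [0,0,0.0025],
    [0,0,0.0025],
  ],
  roll=[0,0,0,0],
  claw=[0.015,0.015,0.015,0.015],
)

```text
clock: 8.43
position: [588.4, 126.3, 249.4]
ee_rot: [0.744, -0.668, 0.0, -0.0]
contact_force: [-0.0, -0.1, -0.6]
gripper_width: 23.3
grasp_force: 59.2
```

Emit:
carry_out(
  slide=[
    [0,0,0.0005],
    [0,0,0.001],
    [0,0,0.0015],
    [0,0,0.0015],
  ],
  roll=[0,0,0,0],
  claw=[0.015,0.015,0.015,0.015],
)

```text
clock: 8.93
position: [588.3, 126.3, 249.3]
ee_rot: [0.744, -0.668, 0.0, -0.0]
contact_force: [-3.7, 0.3, 8.2]
gripper_width: 23.4
grasp_force: 60.2
```

Emit:
carry_out(
  slide=[
    [0,0,-0.0005],
    [0,0,-0.0005],
    [0,0,-0.0005],
    [0,0,-0.0005],
    [0,0,-0.03],
    [0,0,-0.07],
    [0,0,-0.1],
  ],
  roll=[0,0,0,0,0,0,0],
  claw=[0.05,0.05,0.05,0.05,0.05,0.05,0.05],
)

```text
clock: 9.8
position: [588.5, 126.3, 349.3]
ee_rot: [0.744, -0.668, 0.0, -0.001]
contact_force: [0.7, 0.7, 0.3]
gripper_width: 50.3
grasp_force: 0.0
```

```bash
python3 - <<'E'
from d import *
plan([*(N-130*Y),350],X)
E
```

```text
slide [ 0.134  0.001 -0.001] roll 0.14550429520213015
```

Emit:
carry_out(
  slide=[
    [0.05,0,0],
    [0.1,0,0],
    [0.134,0.001,0],
    [0.134,0.001,0],
    [0.134,0.001,0],
  ],
  roll=[0,0,0,0,0],
  claw=[0.05,0.05,0.05,0.05,0.05],
)

```text
clock: 10.42
position: [601.7, -6.9, 347.6]
ee_rot: [0.744, -0.668, -0.0, -0.0]
contact_force: [1.0, 0.5, -0.9]
gripper_width: 49.8
grasp_force: 0.0
```

```bash
cat > e.py <<'E'
from d import *; from c import cloud
import sys
p=shot("wrist"); save(p,sys.argv[1]); P=cloud(p); print(pose()[:3,3],read_state()["joints"])
for t,z in(("well",0),("knob_grip",46)):
    for d in place_of(p,t)[:2]: print(t,round(d["conf"],2),np.array(d["at"]),at_z(p,d["at"],z)[:2])
W=N-159*Y; print("W",W)
m=(np.hypot(*(P[...,:2]-W).transpose(2,0,1))<28)&(abs(P[...,2]-57)<4)&(p["z_map"]>0)&(p["img"][...,0]>p["img"][...,2]+50)
q=P[m][:,:2].astype(np.float32); print(len(q),P[m][:,2].mean()); print("knob",q.mean(0),cv2.minAreaRect(q))
white=(np.hypot(*(P[...,:2]-W).transpose(2,0,1))<28)&(abs(P[...,2]-57)<4)&(p["img"].min(-1)>140); print("mark",P[white].mean(0))
yel=(np.hypot(*(P[...,:2]-W).transpose(2,0,1))<60)&(abs(P[...,2]-61)<6)&(p["img"][...,1]>p["img"][...,2]+60)&(p["img"][...,1]>130)
q=P[yel][:,:2].astype(np.float32); print("ring",len(q),cv2.fitEllipse(q) if len(q)>10 else "")
E
python3 e.py w4
```

```text
[601.674  -6.432 347.619] [ 0.258  0.39  -0.134 -0.    -1.047 -0.15 ]
well 0.74 [281.  160.9] [606.664 -39.16 ]
well 0.42 [281.1 324.3] [586.155 154.128]
knob_grip 0.88 [276.2 169. ] [610.442 -37.179]
W [605.02  -35.729]
763 56.50609854928014
knob [605.493 -36.64 ] ((605.2835083007812, -36.17168426513672), (16.31734848022461, 35.35910415649414), 72.67716979980469)
mark [595.018 -32.639  56.911]
ring 1795 ((605.7031860351562, -35.98759841918945), (78.2981185913086, 80.90533447265625), 158.86766052246094)
```

View pics/w4.png

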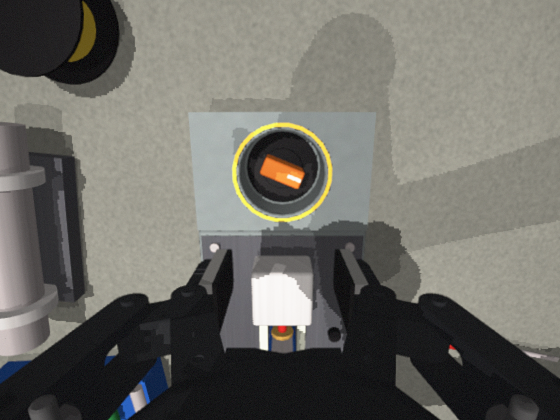

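Cell placed. The knob, at pixel (283,170), has its centre at (605.4,-36.1) and its long axis at -17.3°, so it stands at about 0.41 rad. The ring confirms the centre. I'll align over it.

```bash
python3 - <<'E'
from d import *
b=np.radians(72.7); plan([605.4,-36.1,280],(np.cos(b),np.sin(b)))
E
```

```text
slide [ 0.03  -0.     0.068] roll -66.48564329521648
```

Emit:
carry_out(
  slide=[
    [0.01,0,0],
    [0.02,0,0.01],
    [0.03,0,0.02],
    [0.03,0,0.03],
    [0.03,0,0.04],
    [0.03,0,0.05],
    [0.03,0,0.06],
    [0.03,0,0.068],
  ],
  roll=[-10,-20,-30,-40,-50,-60,-66.5,-66.5],
  claw=[0.03,0.03,0.03,0.028,0.028,0.028,0.028,0.028],
)

```text
clock: 11.58
position: [604.9, -36.0, 279.3]
ee_rot: [0.989, -0.151, -0.0, 0.0]
contact_force: [-0.2, 0.1, -0.1]
gripper_width: 27.9
grasp_force: 0.0
```

```bash
python3 e.py w5; python3 - <<'E'
from d import *
b=np.radians(72.7); plan([605.4,-36.1,204],(np.cos(b),np.sin(b)));s=read_state();print(s["wrist_torque"],s["contact_force"],s["gripper_width"],s["joints"])
E
```

```text
[604.581 -36.156 278.132] [ 0.207  0.467 -0.205 -0.001 -0.901  1.06 ]
knob_grip 0.79 [276.4 222.4] [608.018 -34.401]
W [605.02  -35.729]
1167 56.60231803227909
knob [606.939 -36.133] ((606.0084228515625, -35.74042892456055), (15.080632209777832, 35.88233947753906), 73.71125030517578)
mark [595.06  -32.699  57.229]
ring 1789 ((615.4877319335938, -38.23194122314453), (58.05009078979492, 84.26791381835938), 165.2124786376953)
slide [ 0.    -0.001  0.075] roll -0.10474259379355999
[0.007 0.018 0.05 ] [ 0.734  0.05  -0.027] 27.931622815854865 [ 0.207  0.466 -0.203  0.    -0.903  1.06 ]
```

Emit:
carry_out(
  slide=[
    [0.001,0,0.025],
    [0.001,0,0.045],
    [0.001,0,0.06],
    [0.001,0,0.07],
    [0.001,0,0.075],
    [0.001,0,0.075],
  ],
  roll=[0,0,0,0,0,0],
  claw=[0.028,0.028,0.028,0.028,0.028,0.028],
)

```text
clock: 12.48
position: [605.9, -37.2, 204.8]
ee_rot: [0.989, -0.151, 0.0, 0.0]
contact_force: [0.6, -0.2, 0.3]
gripper_width: 28.3
grasp_force: 0.0
```

Emit:
carry_out(
  slide=[
    [0,0,0],
    [0,0,0],
    [0,0,0],
    [0,0,0],
  ],
  roll=[0,0,0,0],
  claw=[0.01,0.01,0.01,0.01],
)

```text
clock: 12.98
position: [606.6, -35.0, 205.6]
ee_rot: [0.989, -0.151, 0.002, -0.002]
contact_force: [0.2, 9.9, -0.2]
gripper_width: 15.1
grasp_force: 60.6
```

```bash
cat > t.py <<'E'
from d import *
s=read_state(); T=pose(); y=T[:3,1]; print(s["clock"],"pos",s["position"],"yaw of -y",np.degrees(np.arctan2(-y[1],-y[0])),"tau",s["wrist_torque"],"F",s["contact_force"],"w",s["gripper_width"],"j6",s["joints"][5],s["joint_efforts"][5])
# moment about the vertical axis through the knob, taken at the TCP and shifted
r=(np.array([605.4,-36.1,50])-s["position"])/1000; print("Mz axis",s["wrist_torque"][2]-np.cross(r,s["contact_force"])[2])
E
python3 t.py
```

```text
12.975 pos [606.562 -35.024 205.617] yaw of -y 72.64716955983633 tau [ 2.629  0.026 -0.084] F [ 0.175  9.906 -0.181] w 15.070247491460846 j6 1.0621893667639746 0.1106399274431169
Mz axis -0.07291346103552003
```

Emit:
carry_out(
  slide=[
    [0,-0.0015,0],
    [0,-0.0015,0],
    [0,-0.0015,0],
    [0,-0.0015,0],
    [0,-0.0015,0],
    [0,-0.0015,0],
    [0,-0.0015,0],
  ],
  roll=[0,0,3,6,9,12,15],
  claw=[0.01,0.01,0.01,0.01,0.01,0.01,0.01],
)

```text
clock: 13.85
position: [606.7, -35.0, 205.6]
ee_rot: [0.96, -0.279, 0.001, -0.001]
contact_force: [-0.0, 5.6, 0.6]
gripper_width: 14.8
grasp_force: 60.8
```

```bash
python3 t.py
```

```text
13.85 pos [606.671 -34.967 205.582] yaw of -y 57.60551919673117 tau [1.381 0.193 0.19 ] F [-0.02   5.567  0.647] w 14.840013359399654 j6 0.7974684839346905 0.12409583665430546
Mz axis 0.19714553635111892
```

Emit:
carry_out(
  slide=[
    [0,0,0],
    [0,0,0],
    [0,0,0],
    [0,0,0],
    [0,0,0],
  ],
  roll=[3,6,9,12,15],
  claw=[0.01,0.01,0.01,0.01,0.01],
)

```text
clock: 14.48
position: [606.5, -35.2, 205.6]
ee_rot: [0.916, -0.402, 0.001, -0.001]
contact_force: [-0.2, 4.7, 2.0]
gripper_width: 15.1
grasp_force: 60.9
```

```bash
python3 t.py
```

```text
14.475 pos [606.508 -35.231 205.579] yaw of -y 42.602696482302186 tau [1.116 0.304 0.188] F [-0.215  4.656  2.017] w 15.09320608325116 j6 0.5357319994097012 0.11533367447555065
Mz axis 0.19343980432957822
```

Emit:
carry_out(
  slide=[
    [0,0,0],
    [0,0,0],
    [0,0,0],
    [0,0,0],
    [0,0,0],
  ],
  roll=[3,6,9,12,15],
  claw=[0.01,0.01,0.01,0.01,0.01],
)

```text
clock: 15.1
position: [606.3, -35.4, 205.6]
ee_rot: [0.855, -0.518, 0.0, -0.0]
contact_force: [-1.6, 4.0, 2.5]
gripper_width: 14.5
grasp_force: 61.0
```

```bash
python3 t.py|grep -o 'tau.*F\|Mz.*'
```

```text
tau [1.022 0.559 0.196] F
Mz axis 0.2007277179259024
```

Emit:
carry_out(
  slide=[
    [0,0,0],
    [0,0,0],
  ],
  roll=[3,6],
  claw=[0.01,0.01],
)

```text
clock: 15.35
position: [606.2, -35.5, 205.6]
ee_rot: [0.827, -0.562, -0.0, -0.0]
contact_force: [-2.2, 4.4, 3.4]
gripper_width: 14.9
grasp_force: 61.0
```

```bash
python3 t.py|grep -o 'tau.*F\|Mz.*'
```

```text
tau [1.026 0.548 0.153] F
Mz axis 0.15780774761988667
```

Emit:
carry_out(
  slide=[
    [0,0,0],
    [0,0,0],
  ],
  roll=[3,6],
  claw=[0.01,0.01],
)

```text
clock: 15.6
position: [606.1, -35.5, 205.6]
ee_rot: [0.796, -0.605, -0.0, 0.0]
contact_force: [-2.7, 3.8, 3.7]
gripper_width: 14.7
grasp_force: 61.1
```

```bash
python3 t.py
```

```text
15.6 pos [606.073 -35.468 205.592] yaw of -y 15.59154166072876 tau [1.017 0.672 0.202] F [-2.708  3.808  3.697] w 14.668613326259516 j6 0.06448878337585763 0.10967442998662591
Mz axis 0.20603949484816175
```

Emit:
carry_out(
  slide=[
    [0,0,0],
    [0,0,0],
  ],
  roll=[2.5,5],
  claw=[0.01,0.01],
)

```text
clock: 15.85
position: [606.0, -35.5, 205.6]
ee_rot: [0.769, -0.639, -0.0, 0.0]
contact_force: [-2.3, 5.0, 3.4]
gripper_width: 15.3
grasp_force: 61.1
```

```bash
cat > u.py <<'E'
from d import *; from c import cloud
v=[];e=[]
for i in range(5):
    s=read_state(); r=(np.array([605.4,-36.1,50])-s["position"])/1000
    v.append(s["wrist_torque"][2]); e.append(s["joint_efforts"][5])
    p=shot("side" if i%2 else "top")
print(np.array(v),np.array(e),np.mean(v)); y=pose()[:3,1]; print("yaw",np.degrees(np.arctan2(-y[1],-y[0])))
E
python3 u.py
```

```text
[ 0.234  0.068 -0.13  -0.077 -0.087] [ 0.042 -0.143 -0.032  0.075  0.087] 0.0014454293521507567
yaw 10.653782492790482
```

Emit:
carry_out(
  slide=[
    [0,0,0],
    [0,0,0],
  ],
  roll=[2.5,5],
  claw=[0.01,0.01],
)

```text
clock: 16.35
position: [605.9, -35.5, 205.6]
ee_rot: [0.741, -0.671, -0.0, 0.0]
contact_force: [-3.2, 4.3, 5.9]
gripper_width: 15.0
grasp_force: 61.5
```

```bash
python3 u.py
```

```text
[ 0.23   0.072 -0.054 -0.082 -0.   ] [ 0.013 -0.188 -0.067  0.021  0.028] 0.03308659446047972
yaw 5.670228348835939
```

Emit:
carry_out(
  slide=[
    [0,0,0],
    [0,0,0],
  ],
  roll=[2.5,5],
  claw=[0.01,0.01],
)

```text
clock: 16.85
position: [605.8, -35.5, 205.6]
ee_rot: [0.711, -0.703, -0.0, 0.0]
contact_force: [-3.1, 4.9, 6.8]
gripper_width: 15.1
grasp_force: 61.5
```

```bash
python3 u.py; python3 t.py
```

```text
[ 0.202  0.074  0.043 -0.019 -0.024] [-0.014 -0.216 -0.095 -0.007  0.   ] 0.055114808247294346
yaw 0.677767594022003
17.1 pos [605.787 -35.533 205.562] yaw of -y 0.677767594022003 tau [ 1.282  1.274 -0.007] F [-3.918  4.309  5.367] w 14.726247866360612 j6 -0.19548492452965488 -0.0017478577501606196
Mz axis -0.0029035629356306274
```

The moment readings are too noisy, so I'll let go, look at the nose, and judge the spring compression by sight.

Emit:
carry_out(
  slide=[
    [0,0,0],
    [0,0,0],
    [0,0,0],
    [0,0,-0.03],
    [0,0,-0.08],
    [0,0,-0.12],
  ],
  roll=[0,0,0,0,0,0],
  claw=[0.028,0.028,0.028,0.028,0.028,0.028],
)

```text
clock: 17.85
position: [606.5, -36.0, 326.5]
ee_rot: [0.711, -0.703, 0.001, -0.0]
contact_force: [0.7, -0.5, 0.1]
gripper_width: 27.4
grasp_force: 0.0
```

```bash
python3 - <<'E'
from d import *
plan([*(N+50*Y),300],X); print(read_state()["joints"],read_state()["position"])
E
```

```text
slide [-0.208  0.021  0.026] roll -5.361417261276927
[ 0.207  0.419 -0.146  0.001 -1.004 -0.196] [606.469 -36.011 326.492]
```

Emit:
carry_out(
  slide=[
    [-0.055,0.005,0],
    [-0.11,0.011,0],
    [-0.165,0.016,0.01],
    [-0.208,0.021,0.026],
    [-0.208,0.021,0.026],
    [-0.208,0.021,0.026],
  ],
  roll=[-1,-2,-4,-5.4,-5.4,-5.4],
  claw=[0.028,0.028,0.028,0.028,0.028,0.028],
)

```text
clock: 18.6
position: [583.1, 171.7, 298.7]
ee_rot: [0.743, -0.669, 0.0, 0.0]
contact_force: [0.6, 0.3, 0.0]
gripper_width: 27.7
grasp_force: 0.0
```

```bash
cat > v.py <<'E'
from d import *; from c import cloud
import sys
ps=[shot("wrist") for _ in range(4)]; p=ps[0]; print(pose()[:3,3])
P=np.mean([cloud(q) for q in ps],0); im=np.mean([q["img"].astype(float) for q in ps],0)
fx=(P[...,:2]-N)@X; fy=(P[...,:2]-N)@Y; z=P[...,2]
h=lambda m:(m.sum(),P[m].mean(0))
top=(abs(z-110)<4)&(abs(fx)<20)&(abs(fy-8)<35); r=cv2.minAreaRect(np.stack([fx[top],fy[top]],-1).astype(np.float32)); print("cell top",top.sum(),r,np.percentile(fy[top],[1,99]),np.median(z[top]))
hs=(abs(z-96)<4)&(abs(fx)<20)&(fy<-20); print("housing edge",np.percentile(fy[hs],99))
bs=(abs(z-96)<3)&(abs(fx)<20)&(fy>22); print("backstop",np.percentile(fy[bs],[1,99]),bs.sum())
# profile along the ram's axis, at the top of the ram / nose
pts=[]
for y in np.arange(-42,-2,0.5):
    w=[]
    for x in np.linspace(-2,2,9):
        zz=89. if y<-25 else 85.
        g=np.array([*(N+x*X+y*Y),zz]); c=p["W"][:3,:3].T@(g-p["W"][:3,3]); s=np.array([c[0],-c[1]])/-c[2]; s=s*(1+p["k1"]*(s@s)); K=p["mtx"]
        u,v=K[0,0]*s[0]+K[0,2],K[1,1]*s[1]+K[1,2]; w.append(im[int(round(v)),int(round(u))])
    pts.append((y,round(v,1),*np.mean(w,0).round()))
for q in pts[::2]: print(*[float(a) for a in q])
u=int(u); cv2.imwrite("pics/"+sys.argv[1],cv2.resize(im[60:210,u-100:u+100,::-1].astype(np.uint8),None,fx=4,fy=4,interpolation=cv2.INTER_CUBIC)); print("crop col0",u-100)
np.savez("v.npz",P=P,im=im)
E
python3 v.py v1.png
```

```text
[583.271 170.813 299.188]
cell top 3239 ((-0.5018062591552734, 7.920352935791016), (39.678646087646484, 69.17534637451172), 0.9368311762809753) [-10.452  28.031] 109.76489027087638
housing edge -36.39752424011216
backstop [29.159 45.546] 1540
-42.0 82.7 242.0 239.0 238.0
-41.0 84.6 242.0 240.0 238.0
-40.0 86.6 243.0 240.0 238.0
-39.0 88.5 236.0 233.0 231.0
-38.0 90.5 225.0 221.0 218.0
-37.0 92.4 189.0 184.0 181.0
-36.0 94.3 132.0 129.0 127.0
-35.0 96.3 154.0 147.0 146.0
-34.0 98.2 209.0 197.0 196.0
-33.0 100.1 208.0 196.0 195.0
-32.0 102.0 208.0 196.0 195.0
-31.0 103.9 207.0 196.0 195.0
-30.0 105.8 207.0 196.0 195.0
-29.0 107.7 207.0 196.0 194.0
-28.0 109.6 207.0 196.0 194.0
-27.0 111.5 207.0 196.0 194.0
-26.0 113.3 206.0 194.0 193.0
-25.0 115.4 176.0 133.0 132.0
-24.0 117.2 207.0 42.0 38.0
-23.0 119.0 216.0 46.0 42.0
-22.0 120.8 216.0 46.0 42.0
-21.0 122.7 216.0 46.0 41.0
-20.0 124.5 216.0 46.0 42.0
-19.0 126.3 216.0 46.0 42.0
-18.0 128.1 216.0 46.0 42.0
-17.0 129.8 216.0 46.0 42.0
-16.0 131.6 216.0 45.0 41.0
-15.0 133.4 216.0 45.0 41.0
-14.0 135.2 190.0 97.0 54.0
-13.0 137.0 223.0 176.0 87.0
-12.0 138.7 218.0 170.0 84.0
-11.0 140.5 213.0 165.0 82.0
-10.0 142.2 162.0 134.0 94.0
-9.0 144.0 112.0 115.0 133.0
-8.0 145.7 45.0 84.0 160.0
-7.0 147.5 43.0 94.0 181.0
-6.0 149.2 55.0 107.0 197.0
-5.0 151.0 56.0 108.0 199.0
-4.0 152.7 56.0 107.0 199.0
-3.0 154.4 55.0 108.0 199.0
crop col0 178
```

View pics/v1.png

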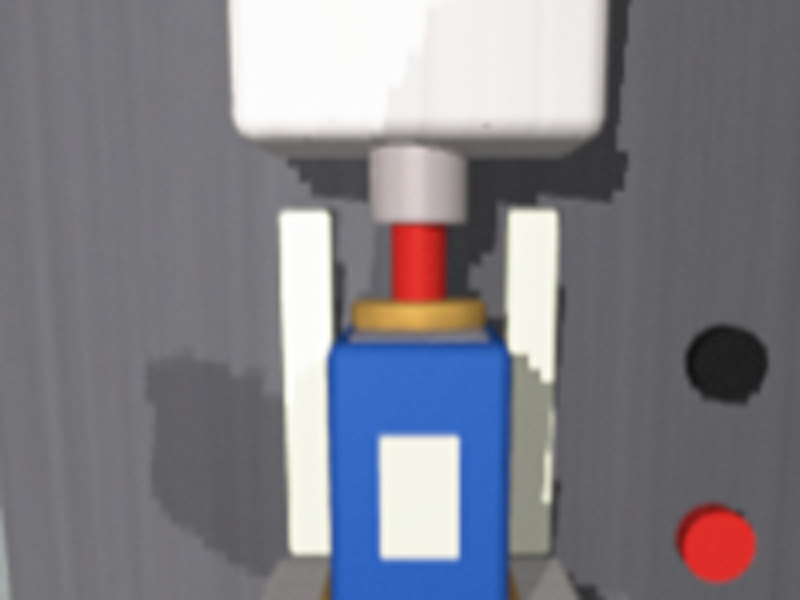

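The nose bears on the cell. The ram end is at about -25.1 and the nose face at about -10.6, which puts the compression at 2.0 to 2.5 mm (10 to 12.6 N). A closer look from directly above will settle it.

```bash
python3 - <<'E'
from d import *
plan([*(N-18*Y-62*X),265],Y)
E
```

```text
slide [0.067 0.062 0.034] roll 89.93330360189174
```

Emit:
carry_out(
  slide=[
    [0.01,0.01,0],
    [0.02,0.02,0],
    [0.03,0.03,0],
    [0.04,0.04,0],
    [0.05,0.05,0],
    [0.067,0.062,0],
    [0.067,0.062,0],
    [0.067,0.062,0.01],
  ],
  roll=[-10.6,-21,-31.5,-42,-52.5,-63,-73.5,-84],
  claw=[0.028,0.028,0.028,0.028,0.028,0.028,0.028,0.028],
)

```text
clock: 19.8
position: [528.7, 97.8, 290.0]
ee_rot: [1.0, 0.002, 0.001, -0.001]
contact_force: [-0.8, 0.1, 0.1]
gripper_width: 27.7
grasp_force: 0.0
```

Emit:
carry_out(
  slide=[
    [0,0,0.012],
    [0,0,0.024],
    [0,0,0.024],
    [0,0,0.024],
  ],
  roll=[-6,-6,-6,-6],
  claw=[0.028,0.028,0.028,0.028],
)

```text
clock: 20.3
position: [528.6, 98.7, 265.0]
ee_rot: [0.999, 0.052, 0.0, -0.0]
contact_force: [-0.1, 0.2, -0.3]
gripper_width: 28.0
grasp_force: 0.0
```

```bash
cat > w.py <<'E'
from d import *
import sys
ps=[shot("wrist") for _ in range(4)]; p=ps[-1]; im=np.mean([q["img"].astype(np.float32) for q in ps],0); print(pose()[:3,3],p["W"][:3,3], "cam fix",(p["W"][:2,3]-N)@X,(p["W"][:2,3]-N)@Y)
K=p["mtx"]
def pix(x,y,z):
    g=np.array([*(N+x*X+y*Y),z]); c=p["W"][:3,:3].T@(g-p["W"][:3,3]); s=np.array([c[0],-c[1]])/-c[2]; s=s*(1+p["k1"]*(s@s)); return K[0,0]*s[0]+K[0,2],K[1,1]*s[1]+K[1,2]
def prof(z,xs,ys):
    M=np.array([[pix(x,y,z) for y in ys] for x in xs],np.float32)
    return cv2.remap(im,M[...,0],M[...,1],cv2.INTER_LINEAR).mean(0)
ys=np.arange(-42,0,0.1)
def edges(name,a):
    a=a-a.mean() if 0 else a; g=np.gradient(cv2.GaussianBlur(a.reshape(1,-1),(0,0),3).ravel()); 
    i=[k for k in range(2,len(g)-2) if abs(g[k])==abs(g[k-2:k+3]).max() and abs(g[k])>1.0]; print(name,[(round(float(ys[k]),1),round(float(g[k]),1)) for k in i])
for z in(89,86,92):
    xs=np.linspace(-2.0,2.0,9); c=prof(z,xs,ys); edges("z%d R"%z,c[:,0]); edges("z%d G"%z,c[:,1]); edges("z%d B"%z,c[:,2])
u,v=pix(0,-18,88); u,v=int(u),int(v); print(u,v)
c0=max(u-100,0); r0=max(v-75,0); cv2.imwrite("pics/"+sys.argv[1],cv2.resize(im[r0:r0+150,c0:c0+200,::-1].astype(np.uint8),None,fx=4,fy=4,interpolation=cv2.INTER_CUBIC)); print(c0,r0)
E
python3 w.py x1.png
```

```text
[528.469  98.916 265.161] [596.87  104.186 234.326] cam fix 6.520121874273274 -19.00010515515577
z89 R [(-37.2, -6.9), (-35.6, 9.2), (-25.8, -4.7), (-24.7, 5.1), (-16.3, -2.4), (-15.1, -3.0), (-14.0, 3.5), (-10.8, -7.2), (-9.2, -8.1), (-7.7, 1.8)]
z89 G [(-37.2, -6.7), (-35.6, 8.5), (-25.4, -13.7), (-14.5, 8.6), (-10.9, -4.2), (-9.3, -4.4), (-8.1, 2.4)]
z89 B [(-37.2, -6.6), (-35.6, 8.5), (-25.4, -13.8), (-14.4, 3.2), (-10.2, 4.6), (-8.5, 5.0)]
z86 R [(-37.6, -6.8), (-35.9, 9.2), (-25.9, -4.6), (-24.9, 5.1), (-16.3, -2.3), (-15.0, -3.1), (-13.9, 3.4), (-10.7, -7.2), (-9.0, -8.1), (-7.4, 1.7)]
z86 G [(-37.6, -6.6), (-35.9, 8.6), (-25.5, -13.6), (-14.4, 8.5), (-10.7, -4.2), (-9.9, 1.0), (-9.1, -4.4), (-7.9, 2.4)]
z86 B [(-37.6, -6.4), (-35.9, 8.5), (-25.5, -13.7), (-14.3, 3.2), (-10.0, 4.6), (-8.3, 5.0)]
z92 R [(-36.8, -7.0), (-35.2, 9.1), (-25.6, -4.7), (-24.6, 5.0), (-16.3, -2.4), (-15.2, -3.0), (-14.1, 3.5), (-11.0, -7.3), (-9.4, -8.1), (-7.9, 1.8)]
z92 G [(-36.8, -6.8), (-35.2, 8.5), (-25.3, -13.8), (-14.6, 8.8), (-11.1, -4.2), (-9.5, -4.4), (-8.3, 2.5)]
z92 B [(-36.8, -6.7), (-35.2, 8.5), (-25.2, -13.9), (-14.5, 3.3), (-10.4, 4.6), (-8.8, 5.1)]
280 136
180 61
```

View pics/x1.png

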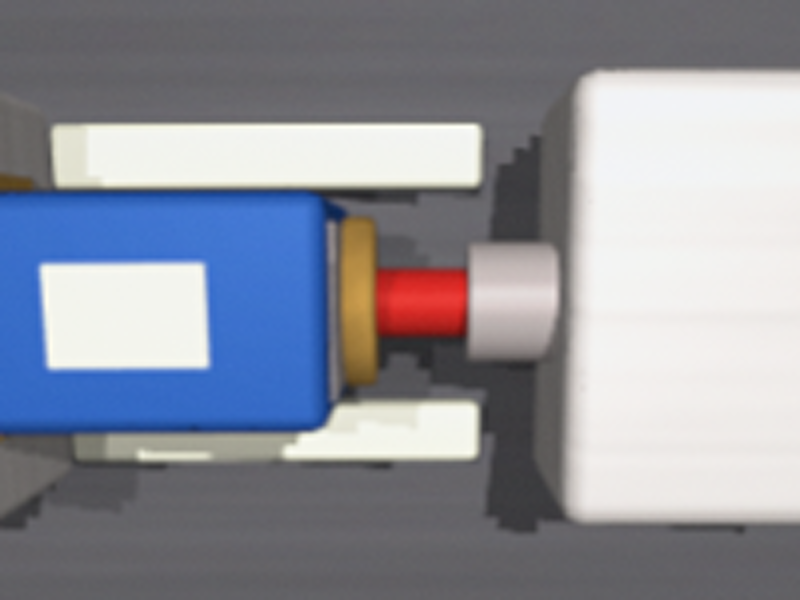

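The close view shows the ram end at -25.4, the nose from -14.6 to about -10.8, and the cell plate touching it. That is roughly 2.2 to 2.5 mm of compression, or 11 to 12.5 N. To centre it in the band I'll turn the knob back about 3° (2 N).

```bash
python3 - <<'E'
from d import *
b=np.radians(0.7); plan([605.7,-35.7,265],(np.cos(b),np.sin(b))); print(read_state()["joints"])
E
```

```text
slide [0.063 0.142 0.   ] roll -84.67437083369437
[ 0.487  0.384 -0.39   0.    -0.796  1.189]
```

Emit:
carry_out(
  slide=[
    [0,0,-0.04],
    [0.01,0.02,-0.06],
    [0.02,0.04,-0.06],
    [0.03,0.06,-0.06],
    [0.04,0.08,-0.06],
    [0.05,0.1,-0.06],
    [0.06,0.13,-0.06],
    [0.063,0.142,-0.06],
  ],
  roll=[10.5,21,31.5,42,52.5,63,73.5,84],
  claw=[0.028,0.028,0.028,0.028,0.028,0.028,0.028,0.028],
)

```text
clock: 21.5
position: [606.5, -37.0, 324.8]
ee_rot: [0.775, -0.632, 0.0, -0.0]
contact_force: [0.4, 0.3, -0.6]
gripper_width: 28.0
grasp_force: 0.0
```

Emit:
carry_out(
  slide=[
    [0,0,0.02],
    [0,0,0.04],
    [0,0,0.045],
    [0,0,0.045],
  ],
  roll=[10.5,11.3,11.3,11.3],
  claw=[0.028,0.028,0.028,0.028],
)

```text
clock: 22.0
position: [606.1, -35.7, 279.9]
ee_rot: [0.712, -0.702, 0.0, 0.0]
contact_force: [0.5, -0.3, 0.8]
gripper_width: 28.0
grasp_force: 0.0
```

```bash
python3 e.py w6; python3 - <<'E'
from d import *
b=np.radians(0.7); plan([605.8,-35.5,205],(np.cos(b),np.sin(b)));
E
```

```text
[606.258 -35.601 280.463] [ 0.208  0.466 -0.199  0.    -0.904 -0.195]
knob_grip 0.98 [281.5 227. ] [606.936 -36.359]
W [605.02  -35.729]
1099 56.46881824115663
knob [605.305 -38.069] ((605.3880615234375, -36.55596160888672), (15.047781944274902, 35.402618408203125), 1.3971827030181885)
mark [605.397 -24.899  57.132]
ring 1905 ((606.8942260742188, -36.92280578613281), (77.2581787109375, 80.35900115966797), 130.5955352783203)
slide [-0.     0.001  0.076] roll 0.06117308657121612
```

Emit:
carry_out(
  slide=[
    [0,0,0.025],
    [0,0,0.045],
    [0,0,0.06],
    [0,0,0.07],
    [0,0,0.075],
    [0,0,0.075],
  ],
  roll=[-0.3,-0.3,-0.3,-0.3,-0.3,-0.3],
  claw=[0.028,0.028,0.028,0.028,0.028,0.028],
)

```text
clock: 22.9
position: [606.1, -35.8, 204.8]
ee_rot: [0.713, -0.701, 0.0, -0.0]
contact_force: [0.6, -0.6, 0.4]
gripper_width: 28.2
grasp_force: 0.0
```

Emit:
carry_out(
  slide=[
    [0,0,0],
    [0,0,0],
    [0,0,0],
    [0,0,0],
    [0,0,0],
    [0,0,0],
  ],
  roll=[0,0,0,0,-1.5,-2.7],
  claw=[0.01,0.01,0.01,0.01,0.01,0.01],
)

```text
clock: 23.65
position: [605.8, -35.8, 205.4]
ee_rot: [0.73, -0.684, 0.0, -0.0]
contact_force: [-4.1, 0.6, 5.9]
gripper_width: 15.1
grasp_force: 60.6
```

Emit:
carry_out(
  slide=[
    [0,0,0],
    [0,0,0],
  ],
  roll=[0,0],
  claw=[0.01,0.01],
)

```text
clock: 23.9
position: [605.8, -35.7, 205.4]
ee_rot: [0.73, -0.684, 0.0, 0.0]
contact_force: [-3.2, 0.0, 5.8]
gripper_width: 15.0
grasp_force: 60.6
```

```bash
python3 t.py
```

```text
23.9 pos [605.825 -35.747 205.383] yaw of -y 3.751467709878086 tau [0.193 0.893 0.08 ] F [-3.217  0.027  5.799] w 14.997674030000242 j6 -0.14219457018215226 -0.05230667651630938
Mz axis 0.0808443658379985
```

Turned back 3.0°. Now I'll let go, raise, and check from above.

Emit:
carry_out(
  slide=[
    [0,0,0],
    [0,0,0],
    [0,0,0],
    [0,0,-0.03],
    [0,0,-0.08],
    [0,0,-0.12],
    [0,0,-0.12],
  ],
  roll=[0,0,0,0,0,0,0],
  claw=[0.028,0.028,0.028,0.028,0.028,0.028,0.028],
)

```text
clock: 24.78
position: [606.9, -35.7, 328.9]
ee_rot: [0.73, -0.683, 0.003, -0.003]
contact_force: [-0.1, -0.1, 0.6]
gripper_width: 28.2
grasp_force: 0.0
```

```bash
python3 - <<'E'
from d import *
plan([*(N-18*Y-62*X),325],Y)
E
```

```text
slide [-0.139  0.069  0.003] roll 87.76411256205915
```

Emit:
carry_out(
  slide=[
    [-0.02,0.01,0],
    [-0.04,0.02,0],
    [-0.06,0.03,0],
    [-0.08,0.04,0],
    [-0.1,0.05,0],
    [-0.12,0.06,0],
    [-0.139,0.069,0],
    [-0.139,0.069,0.003],
  ],
  roll=[-10.5,-21,-31.5,-42,-52.5,-63,-73.5,-84],
  claw=[0.028,0.028,0.028,0.028,0.028,0.028,0.028,0.028],
)

```text
clock: 25.78
position: [527.3, 99.4, 320.9]
ee_rot: [1.0, -0.016, -0.001, 0.0]
contact_force: [-0.6, -0.0, -0.9]
gripper_width: 27.9
grasp_force: 0.0
```

Emit:
carry_out(
  slide=[
    [0,0,0.03],
    [0,0,0.06],
    [0,0,0.06],
    [0,0,0.06],
  ],
  roll=[-8.2,-8.2,-8.2,-8.2],
  claw=[0.028,0.028,0.028,0.028],
)

```text
clock: 26.28
position: [528.4, 98.6, 262.2]
ee_rot: [0.999, 0.052, 0.0, 0.0]
contact_force: [-0.3, -0.4, 0.1]
gripper_width: 28.0
grasp_force: 0.0
```

```bash
python3 w.py x2.png
```

```text
[528.32   98.559 262.841] [596.814 103.832 232.099] cam fix 6.427332531862457 -19.345811561422092
z89 R [(-37.3, -7.0), (-35.6, 9.3), (-26.1, -7.1), (-24.9, 6.6), (-16.4, -2.2), (-15.1, -3.7), (-14.1, 4.1), (-10.9, -7.3), (-9.2, -8.3), (-7.5, 1.7)]
z89 G [(-37.3, -6.8), (-35.6, 8.7), (-25.9, -14.4), (-24.6, 1.1), (-14.6, 9.1), (-10.9, -4.4), (-10.1, 1.4), (-9.3, -4.5), (-8.1, 2.5)]
z89 B [(-37.3, -6.6), (-35.6, 8.7), (-25.9, -14.5), (-14.4, 3.4), (-10.1, 4.6), (-8.5, 5.1)]
z86 R [(-37.6, -6.9), (-36.0, 9.4), (-26.3, -7.1), (-25.1, 6.8), (-16.3, -2.2), (-15.0, -3.8), (-14.0, 4.1), (-10.7, -7.3), (-9.0, -8.2), (-7.3, 1.7)]
z86 G [(-37.6, -6.7), (-36.0, 8.8), (-26.1, -14.2), (-24.7, 1.1), (-14.5, 9.0), (-10.7, -4.4), (-9.9, 1.5), (-9.0, -4.5), (-7.9, 2.5)]
z86 B [(-37.6, -6.6), (-36.0, 8.8), (-26.0, -14.3), (-14.3, 3.4), (-9.9, 4.6), (-8.3, 5.1)]
z92 R [(-36.9, -7.1), (-35.3, 9.2), (-26.0, -7.1), (-24.8, 6.6), (-16.5, -2.2), (-15.2, -3.6), (-14.2, 4.1), (-11.0, -7.4), (-9.4, -8.3), (-7.8, 1.7)]
z92 G [(-36.9, -6.9), (-35.3, 8.6), (-25.8, -14.4), (-24.4, 1.1), (-14.7, 9.2), (-11.1, -4.4), (-10.2, 1.3), (-9.5, -4.5), (-8.3, 2.5)]
z92 B [(-36.9, -6.8), (-35.3, 8.6), (-25.8, -14.5), (-14.5, 3.5), (-10.3, 4.7), (-8.7, 5.1)]
280 137
180 62
```

The ram end went back 0.4 to 0.5 mm and the nose stayed on the cell, leaving about 1.9 mm of compression (9 to 10 N). I'll raise clear and hand in.

Emit:
carry_out(
  slide=[
    [0,0,-0.04],
    [0,0,-0.08],
    [0,0,-0.1],
    [0,0,-0.1],
    [0,0,-0.1],
  ],
  roll=[0,0,0,0,0],
  claw=[0.028,0.028,0.028,0.028,0.028],
)

```text
clock: 27.1
position: [527.6, 98.3, 361.0]
ee_rot: [0.999, 0.052, -0.001, 0.0]
contact_force: [-0.6, 0.9, -0.4]
gripper_width: 28.0
grasp_force: 0.0
```

```bash
python3 -c "from bench import *; print(job_done())"
```

```text
the job is handed in; nothing more can be done
None
```

The blue cell stands in the nest, clamped against the backstop with about 9 to 10 N (judged by sight from the nose's spring compression, because the moment readings were too noisy); the gripper is clear of everything and the job was handed in at about 27 s, with no verdict returned.

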